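# Lock the gearbox cover's quarter-turn fastener with the slotted key

## Robot

A 6-joint arm with a two-finger parallel gripper is mounted at the origin on the work surface. World frame = base frame: x ahead of the robot, y to its left, z up, the work surface at z = 0. Lengths are in m, angles in degrees, forces in N, time in s.
With the tool pointing down it reaches from about 0.35 to 0.875 m from the base axis. Payload 4.2 kg.
Tool frame: the origin (TCP) lies on the centre line of the jaws, within the pads' length; the fingertips stand 17 mm ahead of it and the grasp point (between the pads) lies 2 mm behind it; z points along the fingers, y is the direction in which the jaws open and shut (so a half turn about z gives the same grasp; the last joint's range is limited). The gripper opens to 87 mm and grips with 3 to 60 N. Pads are 19 mm wide; open, the fingers measure 117 mm over their backs; the gripper's body (75 mm by 190 mm) begins 51 mm behind the grasp point.
Start: joints at [-49.584, 22.042, 0.453, 0, -68.411, -14.817], TCP at [0.27, -0.564, 0.24] pointing down, gripper open.
Joint ranges: [-179.83, 179.83], [-69.29, 118.12], [-61.27, 80.66], [-181.25, 117.63], [-171.15, -9.14], [-177.46, 177.46]. Speed limits (degrees/s): [159.86, 159.86, 180, 180, 180, 180].

## Interface

Orientations are given as a 3x3 rotation matrix whose columns are the frame's x, y, z axes.
In Python, from station import * gives the robot as it stands.
- The arm moves only by the tool play_rows, never from a script. Its argument "targets" is a list that holds one entry, the list of rows, each a list of 5 numbers: the closure, from 0 (fully open) to 1 (shut), then the shift along the world's x, y, z in m, then the turn about the world's z in rad. In form: [[[gripper, x, y, z, twist], ...]]. A call has 1 to 5 rows; each row is the pose to reach, as a shift and turn from the pose commanded when the call began; what a row does not reach only later rows make up. A row lasts 1/12 s, in which the tool goes at most 41.7 mm and 7.16 degrees, less where a joint would pass 70% of its speed; a pose out of reach is approached as far as the arm can. A call with a gripper value outside its range is refused whole. The fingers move at their own pace and stop on an object; the grip force is fixed at half the most. Time passes only in rows, so rows that repeat a pose let the fingers close. It gives the time, the measured TCP pose, the force and the opening at its end, in the units of the state.
- sense(): the state, without advancing time (a new reading comes with each control period).
- capture(name): name is "scene" or "top" or "wrist"; returns the picture (480x640x3 uint8, blue, green, red); there is no depth.
- get_calibration(name): a dict with "camera_matrix" (3x3 intrinsics, pixels), "T" (4x4, takes a point from camera to world coordinates). Camera axes: x right, y up, looking along -z (the intrinsics and any distortion apply to the point x, -y, -z); pixel columns grow to the right and rows downward; lengths in m; the calibration is good to about 2 mm. A picture is of the moment at which its call begins: read the wrist's pose just before it. get_calibration takes no time and is no camera call; for the wrist camera it gives the pose at the moment of the call.
- finish_job(): hands the job in, once; it reports no verdict.
The state is a dict: "time_s": time; "joints": joint angles; "joint_velocities": joint speeds; "effort": joint torques, N m; "tcp_pos": TCP position; "ee_rot": TCP orientation; "wrist_force": force on the tool from outside, world axes, zero at the start; "moment": the same for the moment, N m; "gripper_width": opening from 0.0 (shut) to 1.0 (fully open).
Only numpy, scipy, OpenCV 4.12 (cv2) and the standard library are available. Lean on these libraries where they do the work, as an engineer would, in place of code of your own. Each camera call takes 0.05 s, during which the arm holds its last target. There are 200 camera calls.

## Task

Take the flat-bladed key from its wooden stand, seat the blade in the slot of the brass fastener on the gearbox cover and turn it clockwise with the key until the latch tongue is fully home under its keeper at the stop. Use only gentle force on the fastener, keep the fingers off the gearbox, then hang the key back upright in its stand and leave the other things on the bench where they are.

Things in the scene. Friction and masses are not known exactly. Their poses are not given: they have to be found in the camera images.
- gearbox: Fixed blue gearbox with a flat grey cover, 170 (x) x 130 (y) mm, cover top 60 mm above the bench. Origin: centre of the underside on the bench; z up. The fastener's axis stands at x = -15 mm, y = 0 of this frame.
- keeper (a point): Top middle of the keeper, a dark steel bridge 29 mm wide on the gearbox cover, 73 mm above the bench, 37 mm from the fastener's axis towards the gearbox's +x.
- fastener (a point): Point on the fastener's axis at the slot's mouth (top face of the round brass head, 35 mm across), about 78 mm above the bench; z up, x along the latch tongue, not along the slot. Below the head is the steel disc, 42 mm across, that carries the tongue. The whole fastener is sprung: it sinks up to 3 mm under a push from above, 2 N to start, 9 N at the bottom, where it is hard.
- slot_floor (a point): Point on the axis 8 mm below the mouth: the floor of the straight slot in the head, 25 mm long, 5.5 mm wide, ends closed. The head has loose play on its disc: the slot is turned up to 0.5 rad either way from the tongue's line, starts anywhere in that play and is not measured (this point's axes follow the tongue): find it by eye or by feel with the blade.
- tongue_tip (a point): Tip of the latch tongue, a flat steel finger 9 mm wide under the head, 42 mm from the axis; x points outwards. The head must use up its play before it carries the tongue along, so at the stop the slot stands 0.5 rad clockwise of the tongue.
- cam (a joint): Angle of the latch tongue, rad: 0 open (tongue towards the gearbox's +y), growing clockwise seen from above to the hard stop at 1.571, locked (under the keeper). It turns against a drag of 0.09 to 0.12 N m and stays where it is left; the head alone turns in its play with a drag of 0.03 N m. Feel for the stop: more than about 0.3 N m there, or a 20 N push, harms the fastener.
- key: Loose key, about 0.12 kg, hanging upright in the stand. Origin: centre of the blade's lower edge; z up along the key. From below: steel blade 20 mm wide (x) x 4 mm thick (y), 14 mm long; round neck 12 mm across up to 26 mm; round collar 36 mm across from 26 to 31 mm; square wooden handle 22 x 22 mm (sides along the key's x and y) from 31 to 71 mm.
- stand: Fixed wooden block 80 x 80 x 40 mm, origin at the centre of its underside on the bench, z up. A round hole 25 mm across runs straight down through its middle: the blade and neck hang in it with the collar resting on the block's top, so that the blade's edge is 14 mm above the bench.
- coupling_nut: Bystander: loose hexagonal steel nut, 28 mm across flats, 45 mm tall, standing; origin at the centre of its underside.
- foot: Bystander: loose round aluminium machine foot, 56 mm across, 45 mm tall; origin at the centre of its underside.
- c_clamp: Bystander: loose blue C-clamp lying flat, about 210 x 110 mm, 16 mm tall; origin at the middle of its mouth on the bench.
Not all that is in view belongs to the job. Several things look just like the stand: the one meant starts farthest from the robot's base.

How it is judged (in metres and radians):
On the way, in this order (a step that is already met when the one before it is completed fails the run):
1. the key's blade is seated in the fastener's slot while the tongue is still well short of home (z of key in the frame of fastener below -0.004 m and horizontal distance between key and fastener below 0.006 m and value of joint cam below 1.2 rad), for 0.2 s.
2. the tongue is turned home with the blade in the slot (value of joint cam above 1.45 rad and z of key in the frame of fastener below -0.0025 m and horizontal distance between key and fastener below 0.008 m), for 0.1 s.
At the end, for the whole second after the job is handed in: The tongue stands within 0.12 rad of its stop (joint above 1.45) and the key hangs at rest in its stand: within 6 mm of the hole's axis, blade edge 10 to 17 mm above the bench, upright within 0.1 rad, released (value of joint cam above 1.45 rad and horizontal distance between key and stand below 0.006 m and z of key in the frame of stand between 0.01 and 0.017 m and angle between key's own z axis and vertical below 0.1 rad and linear speed of key below 0.02 m/s); the robot touches nothing.
It fails at once if the key is forced against the fastener or gearbox (more than 40 N in all its contacts together) (contact force between key and gearbox above 40 N).
It fails at once if fingers or arm press on the gearbox or its fastener (more than 2 N) (contact force between any of the fingers, the arm and gearbox above 2 N).
It fails at once if a bystander is shifted by more than 20 mm (distance of any of coupling_nut, foot, c_clamp from where it was at the start of the episode above 0.02 m).
It also fails if it takes over 72 s, if anything falls off the work surface, if the arm or the gripper's body presses on something with over 40 N, if the wrist force passes 120 N, or if a joint passes its speed limit or range.

## Working session

There is one attempt and no reset: what is moved stays moved. The work goes in short steps, Python scripts to look and compute and a tool call to move; the robot and the scene stay as the last step left them, time stands still between calls to the robot, and variables do not carry over. Pictures are saved under pics/ and viewed, on a budget of 10 in all, crops included, one or two more only if the job needs it, and the job is handed in when it is done.

Besides the shell and the picture viewer there is one more tool, called in YAML: its name, and indented under it one key for each argument. play_rows: Moves the arm, as the interface text tells. Its arguments: {"type":"object","properties":{"targets":{"type":"array","items":{"type":"array","items":{"type":"array","items":{"type":"number"}}}}},"required":["targets"]}

```bash
mkdir -p pics; ls; cat > h.py <<'E'
from station import *
import numpy as np, cv2
def ray(name,u,v,z,cal=None):
    c=cal or get_calibration(name);K=np.array(c["camera_matrix"]);T=np.array(c["T"])
    d=np.linalg.inv(K)@[u,v,1];d=T[:3,:3]@[d[0],-d[1],-d[2]];o=T[:3,3]
    return o+d*(z-o[2])/d[2]
def proj(name,p,cal=None):
    c=cal or get_calibration(name);K=np.array(c["camera_matrix"]);T=np.array(c["T"])
    q=T[:3,:3].T@(np.array(p)-T[:3,3]);q=K@[q[0],-q[1],-q[2]];return q[:2]/q[2]
E
python3 - <<'E'
from h import *
for n in("top","scene"):
    cv2.imwrite(f"pics/{n}0.png",capture(n)); c=get_calibration(n); print(n,{k:np.round(v,3).tolist() if k in("T","camera_matrix") else v for k,v in c.items()})
print(sense())
E
```

```text
pics
top {'camera_matrix': [[470.782, 0.0, 314.258], [0.0, 470.782, 236.106], [0.0, 0.0, 1.0]], 'T': [[0.004, 0.988, -0.153, 0.451], [-0.999, -0.002, -0.034, 0.002], [-0.034, 0.154, 0.988, 0.919], [0.0, 0.0, 0.0, 1.0]]}
scene {'camera_matrix': [[620.536, 0.0, 325.565], [0.0, 620.536, 235.124], [0.0, 0.0, 1.0]], 'T': [[0.786, -0.496, 0.368, 0.972], [0.618, 0.631, -0.47, -0.469], [0.001, 0.597, 0.803, 0.878], [0.0, 0.0, 0.0, 1.0]]}
{'time_s': 0.1, 'joints': array([-4.95836535e+01,  2.20885553e+01,  3.90509204e-01, -2.50566317e-02,
       -6.84108147e+01, -1.48162803e+01]), 'joint_velocities': array([ 0.00468367, -0.09557483,  0.13970709,  0.10192033,  0.04904621,
       -0.13765157]), 'effort': array([-5.26927852e-04, -3.91690493e+01,  1.87935054e+01,  4.23188701e+00,
        1.34312062e-02, -8.98910889e-05]), 'tcp_pos': array([ 0.2698668 , -0.56320432,  0.23856626]), 'ee_rot': array([[-9.01901668e-01, -4.31940426e-01, -9.22207874e-04],
       [-4.31941400e-01,  9.01900051e-01,  1.71017036e-03],
       [ 9.30476159e-05,  1.94074526e-03, -9.99998112e-01]]), 'wrist_force': array([ 0.98363281, -0.13416566, -0.5364426 ]), 'moment': array([ 0.03992262, -0.04257584,  0.00825641]), 'gripper_width': 0.9981538411534026}
```

View pics/top0.png

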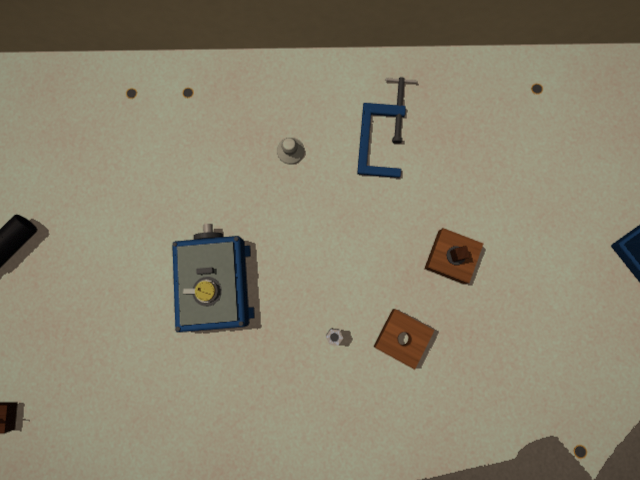

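View pics/scene0.png

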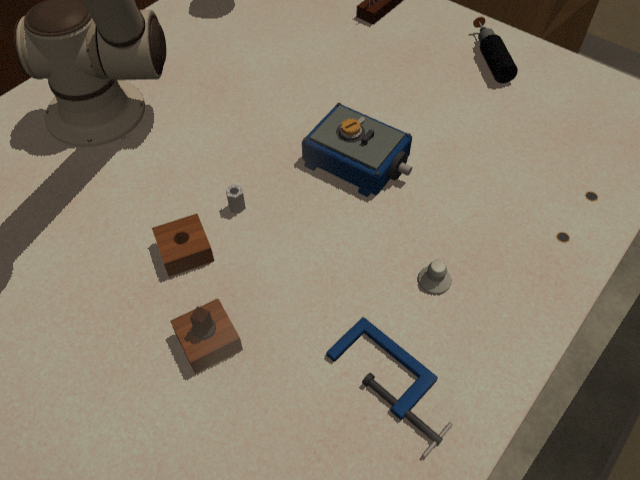

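Top view: two blocks look like the stand. One is at (455,256) with the key in it, the other is empty at (406,339). The block farthest from the base is (455,256), which agrees with the key hanging there. The fastener is at (206,291) with its tongue pointing left (186,292), and the keeper is at (205,271). The nut is at (335,337), the foot at (290,150) and the clamp at (385,140).

```bash
python3 - <<'E'
from h import *
for nm,u,v,z in [("fast",206,291,.078),("keeper",205,271,.07),("tip",186,292,.066),("handle top",462,253,.085),("stand B",455,256,.04),("empty",404,339,.04),("nut",335,337,.045)]:
    print(nm,ray("top",u,v,z).round(4))
for nm,u,v,z in [("fast",351,127,.078),("handletop",202,315,.085),("collar",205,326,.045)]:
    print("scene",nm,ray("scene",u,v,z).round(4))
a=cv2.imread("pics/top0.png");b=cv2.imread("pics/scene0.png")
A=cv2.resize(a[215:295,415:495],(400,400),interpolation=cv2.INTER_CUBIC)
B=cv2.resize(b[290:380,160:250],(400,400),interpolation=cv2.INTER_CUBIC)
cv2.imwrite("pics/crop1.png",np.hstack([A,B]))
c=get_calibration("wrist");s=sense();R=s["ee_rot"];T=np.array(c["T"])
print("cam in tool",(R.T@(T[:3,3]-s["tcp_pos"])).round(4),(R.T@T[:3,:3]).round(3),c["camera_matrix"])
E
```

```text
fast [0.4822 0.2241 0.078 ]
keeper [0.5186 0.2294 0.07  ]
tip [0.4808 0.2638 0.066 ]
handle top [ 0.5496 -0.2306  0.085 ]
stand B [ 0.5493 -0.23    0.04  ]
empty [ 0.3978 -0.1319  0.04  ]
nut [ 0.401  -0.0067  0.045 ]
scene fast [0.4895 0.2238 0.078 ]
scene handletop [ 0.5575 -0.2294  0.085 ]
scene collar [ 0.5536 -0.2279  0.045 ]
cam in tool [ 7.530e-02 -1.000e-04 -1.458e-01] [[-0.     0.961  0.275]
 [ 1.     0.    -0.001]
 [-0.001  0.275 -0.961]] [[339.80143011   0.         319.65528957]
 [  0.         339.80143011 241.78477607]
 [  0.           0.           1.        ]]
```

View pics/crop1.png

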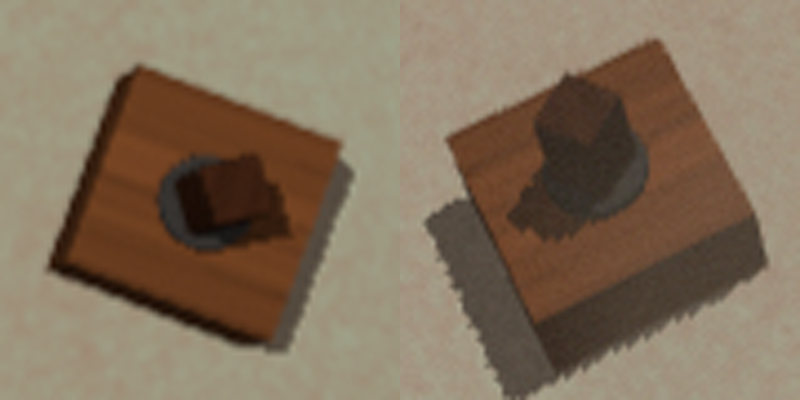

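The key is in the far block. Its handle top is at (240,185) in the left crop and its edges lie about 14° (mod 90) from the world axes. The gripper needs a small twist of about -0.2 rad. I'm moving above it now.

play_rows:
  targets:
    - [[0, 0.025, 0.03, 0, 0], [0, 0.05, 0.06, 0, -0.05], [0, 0.075, 0.09, 0, -0.1], [0, 0.1, 0.12, 0, -0.15], [0, 0.125, 0.15, 0, -0.2]]

```text
time_s: 0.52
tcp_pos: [0.3956, -0.412, 0.2391]
ee_rot: [[-0.97, -0.241, -0.001], [-0.241, 0.97, 0.001], [0.0, 0.001, -1.0]]
wrist_force: [0.6, -0.2, -0.1]
gripper_width: 1.0
```

play_rows:
  targets:
    - [[0, 0.025, 0.03, 0, 0], [0, 0.05, 0.06, 0, 0], [0, 0.08, 0.1, 0, 0], [0, 0.12, 0.14, -0.01, 0], [0, 0.155, 0.183, -0.02, 0]]

```text
time_s: 0.93
tcp_pos: [0.5266, -0.2578, 0.2263]
ee_rot: [[-0.97, -0.244, 0.001], [-0.244, 0.97, -0.0], [-0.001, -0.001, -1.0]]
wrist_force: [0.1, -1.4, -0.6]
gripper_width: 1.002
```

play_rows:
  targets:
    - [[0, 0, 0, -0.02, 0], [0, 0, 0, -0.02, 0], [0, 0, 0, -0.02, 0], [0, 0, 0, -0.02, 0]]

```text
time_s: 1.27
tcp_pos: [0.525, -0.2603, 0.2066]
ee_rot: [[-0.97, -0.244, -0.0], [-0.244, 0.97, -0.001], [0.0, -0.0, -1.0]]
wrist_force: [0.4, -0.8, 0.7]
gripper_width: 1.001
```

```bash
python3 - <<'E'
from h import *
s=sense();print(s["tcp_pos"],s["joints"].round(1),s["ee_rot"].round(3))
cal=get_calibration("wrist");im=capture("wrist");cv2.imwrite("pics/w1raw.png",im)
import pickle;pickle.dump((s,cal),open("w1.pkl","wb"))
p=proj("wrist",[.551,-.23,.085],cal).round().astype(int);print(p)
cv2.imwrite("pics/w1.png",cv2.resize(im[140:340,220:420],(600,600),interpolation=cv2.INTER_CUBIC))
E
```

```text
[ 0.52499492 -0.26025924  0.2065942 ] [-10.5  19.7  -8.1   0.  -62.2 -65.4] [[-0.97  -0.244 -0.   ]
 [-0.244  0.97  -0.001]
 [ 0.    -0.    -1.   ]]
[347 277]
```

View pics/w1.png

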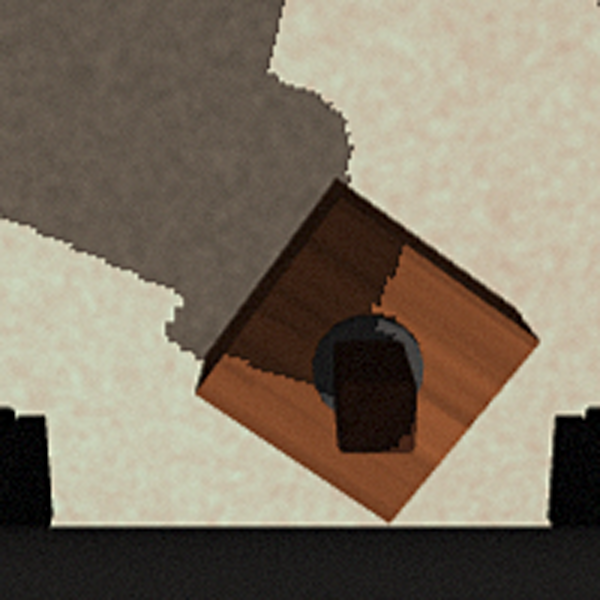

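The handle is at crop (375,425), and its edges line up with the jaws. The bottom edge of its top face is near crop y=452, and the collar centre is at (368,367).

```bash
python3 - <<'E'
from h import *
import pickle;s,cal=pickle.load(open("w1.pkl","rb"))
for n,u,v,z in [("handle",345,277.5,.085),("collar",342.7,262.5,.045),("bot edge",345,290.7,.085),("bl",220+338/3,290.7,.085),("br",220+414/3,290.7,.085)]: print(n,ray("wrist",u,v,z,cal).round(4))
# block top corners (z=.04) : crop (537,342),(390,520),(198,393),(338,180 incl side)
P=[ray("wrist",220+a/3,140+b/3,.04,cal) for a,b in [(537,342),(390,520),(198,393)]]
print(np.round(P,4),"centre",((P[0]+P[2])/2).round(4))
R=s["ee_rot"];print(R[:,0],R[:,1])
E
```

```text
handle [ 0.5514 -0.2315  0.085 ]
collar [ 0.5519 -0.2307  0.045 ]
bot edge [ 0.5631 -0.2284  0.085 ]
bl [ 0.5656 -0.2386  0.085 ]
br [ 0.5604 -0.2176  0.085 ]
[[ 0.5319 -0.1794  0.04  ]
 [ 0.6046 -0.2084  0.04  ]
 [ 0.5756 -0.2815  0.04  ]] centre [ 0.5538 -0.2305  0.04  ]
[-9.69878316e-01 -2.43589723e-01  3.13621710e-04] [-2.43589856e-01  9.69878207e-01 -4.96250029e-04]
```

play_rows:
  targets:
    - [[0, 0.02, 0.02, -0.01, 0], [0, 0.027, 0.029, -0.03, 0], [0, 0.027, 0.029, -0.06, 0], [0, 0.027, 0.029, -0.09, 0], [0, 0.027, 0.029, -0.115, 0]]

```text
time_s: 1.73
tcp_pos: [0.552, -0.2314, 0.0907]
ee_rot: [[-0.97, -0.242, 0.001], [-0.242, 0.97, -0.0], [-0.001, -0.0, -1.0]]
wrist_force: [0.4, -0.1, -0.6]
gripper_width: 1.001
```

play_rows:
  targets:
    - [[0, 0, 0, -0.01, 0], [0, 0, 0, -0.021, 0], [0, 0, 0, -0.021, 0], [1, 0, 0, -0.021, 0], [1, 0, 0, -0.021, 0]]

```text
time_s: 2.15
tcp_pos: [0.5535, -0.231, 0.0719]
ee_rot: [[-0.97, -0.244, 0.003], [-0.244, 0.97, -0.001], [-0.003, -0.002, -1.0]]
wrist_force: [1.2, 0.2, 0.7]
gripper_width: 0.92
```

play_rows:
  targets:
    - [[1, 0, 0, 0, 0], [1, 0, 0, 0, 0], [1, 0, 0, 0, 0], [1, 0, 0, 0, 0], [1, 0, 0, 0, 0]]

```text
time_s: 2.57
tcp_pos: [0.5525, -0.2304, 0.0704]
ee_rot: [[-0.97, -0.244, 0.0], [-0.244, 0.97, -0.0], [-0.0, -0.0, -1.0]]
wrist_force: [0.7, 1.2, -0.0]
gripper_width: 0.554
```

play_rows:
  targets:
    - [[1, 0, 0, 0, 0], [1, 0, 0, 0, 0], [1, 0, 0, 0, 0], [1, 0, 0, 0, 0], [1, 0, 0, 0, 0]]

```text
time_s: 2.98
tcp_pos: [0.5524, -0.2305, 0.0701]
ee_rot: [[-0.97, -0.244, -0.0], [-0.244, 0.97, -0.0], [0.0, -0.0, -1.0]]
wrist_force: [-0.0, -0.3, 0.8]
gripper_width: 0.247
```

play_rows:
  targets:
    - [[1, 0, 0, 0, 0], [1, 0, 0, 0, 0], [1, 0, 0, 0, 0], [1, 0, 0, 0, 0]]

```text
time_s: 3.32
tcp_pos: [0.5524, -0.2304, 0.07]
ee_rot: [[-0.97, -0.244, -0.0], [-0.244, 0.97, 0.0], [0.0, 0.0, -1.0]]
wrist_force: [0.4, -0.2, -0.6]
gripper_width: 0.252
```

play_rows:
  targets:
    - [[1, 0, 0, 0.01, 0], [1, 0, 0, 0.03, 0], [1, 0, 0, 0.06, 0], [1, 0, 0, 0.09, 0], [1, 0, 0, 0.12, 0]]

```text
time_s: 3.73
tcp_pos: [0.5519, -0.2304, 0.1918]
ee_rot: [[-0.97, -0.244, -0.001], [-0.244, 0.97, 0.0], [0.001, 0.0, -1.0]]
wrist_force: [0.6, -0.4, -0.4]
gripper_width: 0.254
```

Grasped (opening 22 mm) and lifted. I'm carrying the key beside the fastener.

play_rows:
  targets:
    - [[1, 0, 0.03, 0.01, 0], [1, 0, 0.07, 0.01, 0], [1, 0, 0.11, 0.01, 0], [1, 0, 0.15, 0.01, 0], [1, 0, 0.19, 0.01, 0]]

```text
time_s: 4.15
tcp_pos: [0.5518, -0.0389, 0.201]
ee_rot: [[-0.97, -0.244, 0.001], [-0.244, 0.97, 0.0], [-0.001, 0.0, -1.0]]
wrist_force: [0.4, 0.3, -1.0]
gripper_width: 0.252
```

play_rows:
  targets:
    - [[1, 0, 0.04, 0, 0], [1, 0, 0.08, 0, 0], [1, 0, 0.12, 0, 0], [1, 0, 0.16, 0, 0], [1, 0, 0.2, 0, 0]]

```text
time_s: 4.57
tcp_pos: [0.5517, 0.1614, 0.2009]
ee_rot: [[-0.97, -0.244, 0.0], [-0.244, 0.97, 0.0], [-0.0, 0.0, -1.0]]
wrist_force: [1.2, 0.8, -1.3]
gripper_width: 0.25
```

play_rows:
  targets:
    - [[1, 0, 0.04, 0, 0], [1, 0, 0.07, 0, 0], [1, 0, 0.08, 0, 0], [1, 0, 0.08, 0, 0], [1, 0, 0.08, 0, 0]]

```text
time_s: 4.98
tcp_pos: [0.5519, 0.2395, 0.2002]
ee_rot: [[-0.969, -0.245, -0.001], [-0.245, 0.969, -0.001], [0.001, -0.0, -1.0]]
wrist_force: [-0.3, -0.4, -1.1]
gripper_width: 0.247
```

```bash
python3 - <<'E'
from h import *
import pickle
s=sense();print(s["tcp_pos"],s["joints"].round(1))
cal=get_calibration("wrist");im=capture("wrist");cv2.imwrite("pics/w2raw.png",im);pickle.dump((s,cal),open("w2.pkl","wb"))
sc=capture("scene");cv2.imwrite("pics/s2raw.png",sc)
u,v=proj("wrist",[.485,.224,.078],cal).round().astype(int);print(u,v)
p=s["tcp_pos"]-[0,0,.05];a,b=proj("scene",p).round().astype(int);print(a,b)
v0=max(0,v-60);u0=max(0,u-60)
A=cv2.resize(im[v0:v0+120,u0:u0+120],(480,480),interpolation=cv2.INTER_CUBIC)
B=cv2.resize(sc[b-20:b+20,a-13:a+13],(312,480),interpolation=cv2.INTER_CUBIC)
print(u0,v0,a-13,b-20);cv2.imwrite("pics/w2.png",np.hstack([A,B]))
E
```

```text
[0.55192511 0.23951251 0.20017798] [  38.9   21.5   -6.3   -0.   -62.3 -114.7]
321 154
387 107
261 94 374 87
```

View pics/w2.png

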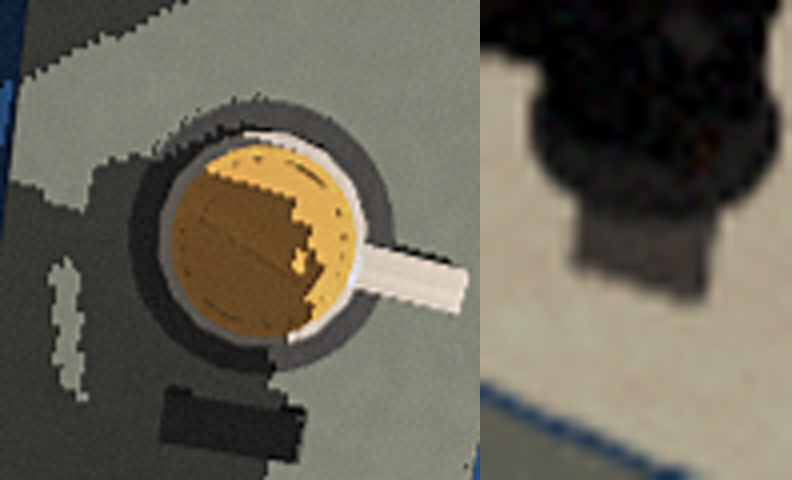

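The left crop shows the brass head centre near (263,240). The tongue points right to a tip at (465,290), and the keeper is at (233,425). The slot lies in shadow with a faint line at (200,210)-(275,255). The right crop shows the blade broad-face to the scene camera, with its lower edge at (575,265)-(700,300). I'll compare that with both blade hypotheses and raise the contrast on the head.

```bash
python3 - <<'E'
from h import *
import pickle
s,cal=pickle.load(open("w2.pkl","rb"));R=s["ee_rot"]
for k in(0,1):
    for sg in(-1,1):
        u,v=proj("scene",s["tcp_pos"]-[0,0,.056]+sg*.01*R[:,k]);print("axis","xy"[k],(480+(u-374)*12).round(),((v-87)*12).round())
w=lambda a,b,z:ray("wrist",261+a/4,94+b/4,z,cal)
f=w(263,240,.078);t=w(467,292,.066);kp=w(233,405,.073);kp2=w(233,432,.073)
print("fast",f.round(4),"tip",t.round(4),"keeper",kp.round(4),kp2.round(4));
ang=lambda d:np.degrees(np.arctan2(d[1],d[0])).round(1)
print("tongue ang",ang(t-f),np.linalg.norm((t-f)[:2]),"keeper",ang(kp2-f))
im=cv2.imread("pics/w2raw.png")[124:184,296:356].astype(float)
sc=cv2.imread("pics/s2raw.png");s0=cv2.imread("pics/scene0.png")
sh=im[...,2]<150
o=im.copy();o[sh]*=1.9
o=np.clip(o,0,255).astype(np.uint8)
b=s0[110:145,333:368]
cv2.imwrite("pics/w2e.png",np.hstack([cv2.resize(o,(480,480),interpolation=cv2.INTER_NEAREST),cv2.resize(b,(320,480)[::1],interpolation=cv2.INTER_CUBIC)]))
E
```

```text
axis x 696.0 289.0
axis x 566.0 251.0
axis y 607.0 313.0
axis y 655.0 227.0
fast [0.4843 0.2281 0.078 ] tip [0.4842 0.2708 0.066 ] keeper [0.5169 0.2304 0.073 ] [0.5222 0.2317 0.073 ]
tongue ang 90.0 0.042737349869081405 keeper 5.5
```

View pics/w2e.png

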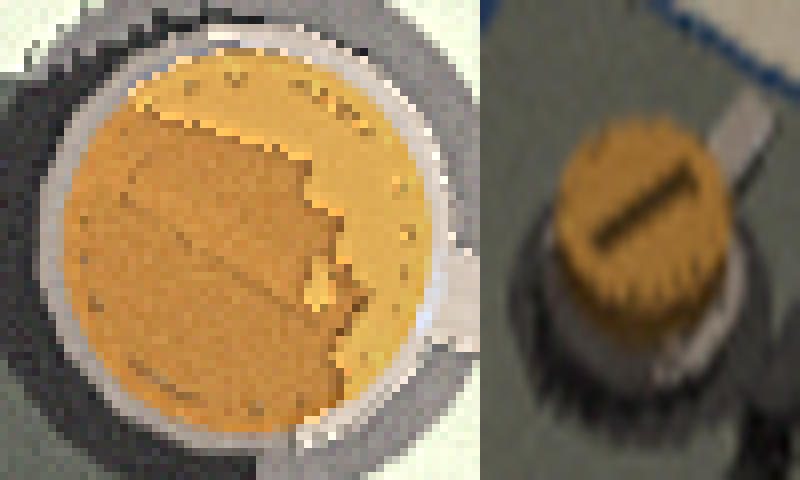

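The blade lies along the tool's x axis. The slot shows in the scene view from (598,243) to (692,173), and its lower edge shows in the wrist crop from (120,200) to (320,320).

```bash
python3 - <<'E'
from h import *
import pickle
s,cal=pickle.load(open("w2.pkl","rb"))
ang=lambda d:np.degrees(np.arctan2(d[1],d[0])).round(1)
S=lambda a,b:ray("scene",333+(a-480)*35/320,110+b*35/480,.078)
a,b=S(598,243),S(692,173);print("scene slot",ang(b-a),np.linalg.norm(b-a),((a+b)/2).round(4))
W=lambda a,b:ray("wrist",296+a/8,124+b/8,.078,cal)
a,b=W(120,200),W(320,320);print("wrist slot edge",ang(b-a),a.round(4),b.round(4))
im=cv2.imread("pics/w2raw.png");hsv=cv2.cvtColor(im,cv2.COLOR_BGR2HSV)
m=cv2.inRange(hsv,(12,120,50),(32,255,255));m[:, :280]=0;m[:,370:]=0;m[:110]=0;m[200:]=0
c=max(cv2.findContours(m,0,1)[0],key=cv2.contourArea);e=cv2.fitEllipse(c);print(e,"fast",ray("wrist",*e[0],.078,cal).round(4))
s0=cv2.imread("pics/scene0.png");hs=cv2.cvtColor(s0,cv2.COLOR_BGR2HSV)
E
```

```text
scene slot 73.2 0.02363065294758173 [0.4867 0.2278 0.078 ]
wrist slot edge 74.0 [0.4836 0.2155 0.078 ] [0.4897 0.2368 0.078 ]
((326.35870361328125, 153.83560180664062), (45.00612258911133, 46.730533599853516), 2.4612932205200195) fast [0.4842 0.2277 0.078 ]
```

The slot stands at about 73.5° in the world, so the blade needs a twist of +1.03 rad. The fastener axis is at about (0.485, 0.228).

play_rows:
  targets:
    - [[1, -0.015, -0.003, 0, 0.12], [1, -0.03, -0.006, 0, 0.24], [1, -0.045, -0.009, 0, 0.36], [1, -0.06, -0.012, 0, 0.48], [1, -0.067, -0.012, 0, 0.6]]

```text
time_s: 5.5
tcp_pos: [0.4838, 0.2251, 0.2004]
ee_rot: [[-0.66, -0.752, -0.001], [-0.752, 0.66, -0.0], [0.001, 0.001, -1.0]]
wrist_force: [-0.3, 0.8, -1.8]
gripper_width: 0.247
```

play_rows:
  targets:
    - [[1, 0, 0, -0.005, 0.11], [1, 0, 0, -0.015, 0.22], [1, 0, 0, -0.025, 0.33], [1, 0, 0, -0.035, 0.435], [1, 0, 0, -0.045, 0.435]]

```text
time_s: 5.92
tcp_pos: [0.4856, 0.226, 0.1551]
ee_rot: [[-0.285, -0.958, 0.0], [-0.958, 0.285, 0.0], [-0.0, -0.0, -1.0]]
wrist_force: [0.3, 0.5, -0.5]
gripper_width: 0.247
```

play_rows:
  targets:
    - [[1, 0, 0, 0, 0], [1, 0, 0, 0, 0], [1, 0, 0, 0, 0]]

```text
time_s: 6.17
tcp_pos: [0.4858, 0.2272, 0.1557]
ee_rot: [[-0.287, -0.958, 0.001], [-0.958, 0.287, 0.0], [-0.001, -0.001, -1.0]]
wrist_force: [0.6, -0.1, -1.2]
gripper_width: 0.252
```

```bash
python3 - <<'E'
from h import *
import pickle
s=sense();R=s["ee_rot"];print(s["tcp_pos"],s["joints"].round(1),np.degrees(np.arctan2(R[1,0],R[0,0])))
cal=get_calibration("wrist");im=capture("wrist");cv2.imwrite("pics/w3raw.png",im);pickle.dump((s,cal),open("w3.pkl","wb"))
sc=capture("scene");cv2.imwrite("pics/s3raw.png",sc)
u,v=proj("wrist",[.4855,.228,.078],cal).round().astype(int);print(u,v)
a,b=proj("scene",[.4855,.228,.085]).round().astype(int);print(a,b)
v0=v-70;u0=u-60;print(u0,v0,a-17,b-25)
A=cv2.resize(im[v0:v0+120,u0:u0+120],(480,480),interpolation=cv2.INTER_CUBIC)
B=cv2.resize(sc[b-25:b+25,a-16:a+16],(307,480),interpolation=cv2.INTER_CUBIC)
cv2.imwrite("pics/w3.png",np.hstack([A,B]))
E
```

```text
[0.48581123 0.22724698 0.15567409] [ 42.4  18.  -18.9   0.  -53.1 -59.1] -106.67443805488708
321 258
351 122
261 188 334 97
```

View pics/w3.png

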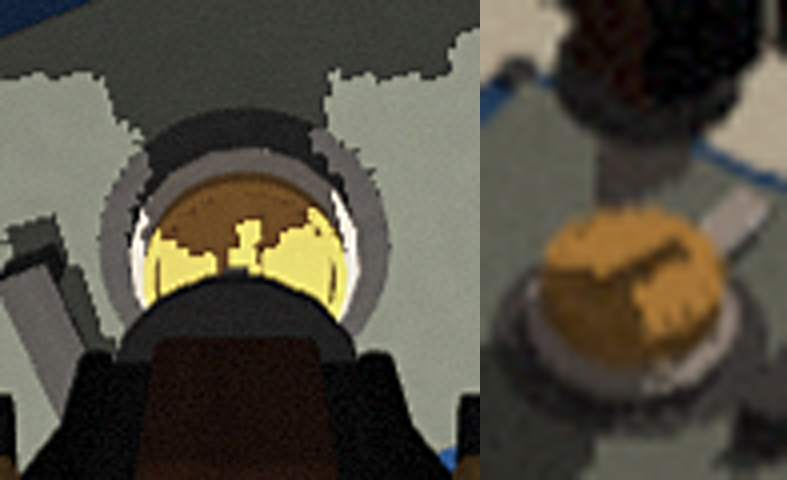

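Wrist crop: the head's rim runs from x=145 to 350 (near row 265), the collar from 118 to 355 and the handle around 237. A short dark notch of slot end sits at (238,270). The scene crop shows the blade behind and above the head. I'll compute the lateral offset between collar and head.

```bash
python3 - <<'E'
from h import *
import pickle
s,cal=pickle.load(open("w3.pkl","rb"));R=s["ee_rot"];t=s["tcp_pos"]
im=cv2.imread("pics/w3raw.png");hsv=cv2.cvtColor(im,cv2.COLOR_BGR2HSV)
L=lambda u,v,z:(R.T@(ray("wrist",u,v,z,cal)-t)*1000).round(2)
m=cv2.inRange(hsv,(10,90,40),(35,255,255))
for v in range(236,258,3):
    r=np.where(m[v,280:365])[0]+280
    if len(r): print(v,r.min(),r.max(),"head L/R toolxy",L(r.min(),v,.078)[:2],L(r.max()+1,v,.078)[:2])
zc=t[2]-.056+.031
for v in range(262,274,3):
    g=im[v,280:365].max(1);r=np.where(g<70)[0]+280;print(v,r.min(),r.max(),L(r.min(),v,zc)[:2],L(r.max()+1,v,zc)[:2])
print("notch",L(261+238/4,188+268/4,.078))
g=cv2.cvtColor(im,cv2.COLOR_BGR2GRAY)
for v in range(244,258): print(v,g[v,310:334].tolist())
E
```

```text
236 306 337 head L/R toolxy [15.38 -9.46] [15.38 12.34]
239 303 340 head L/R toolxy [ 13.26 -11.53] [13.25 14.42]
242 301 342 head L/R toolxy [ 11.13 -12.93] [11.12 15.82]
245 300 345 head L/R toolxy [  8.99 -13.65] [ 8.98 17.92]
248 298 346 head L/R toolxy [  6.83 -15.06] [ 6.82 18.66]
251 298 346 head L/R toolxy [  4.67 -15.1 ] [ 4.66 18.7 ]
254 297 346 head L/R toolxy [  2.49 -15.83] [ 2.48 18.75]
257 297 347 head L/R toolxy [  0.31 -15.87] [ 0.3  19.49]
262 280 338 [ 15.23 -21.3 ] [15.22 10.1 ]
265 280 342 [ 13.54 -21.36] [13.53 12.26]
268 280 344 [ 11.83 -21.41] [11.82 13.36]
271 280 348 [ 10.12 -21.47] [10.11 15.54]
notch [ 1.76  0.43 77.67]
244 [81, 81, 81, 81, 81, 83, 81, 79, 77, 70, 207, 209, 227, 222, 222, 235, 102, 71, 82, 80, 81, 75, 75, 64]
245 [78, 81, 85, 81, 78, 82, 83, 81, 79, 66, 235, 234, 219, 218, 218, 232, 96, 69, 77, 79, 78, 65, 53, 199]
246 [84, 78, 80, 81, 81, 79, 85, 80, 76, 71, 127, 224, 220, 216, 216, 228, 98, 70, 81, 80, 65, 202, 202, 223]
247 [82, 79, 80, 85, 77, 85, 78, 82, 87, 74, 56, 223, 220, 216, 225, 234, 125, 78, 76, 74, 58, 226, 221, 216]
248 [82,
[... 452 characters left out ...]
 199, 222, 228, 215, 97, 75, 68, 185, 226, 223, 220, 219, 220, 227, 89, 168, 218, 217, 216, 213, 211, 216, 210]
253 [220, 217, 217, 217, 235, 106, 74, 63, 195, 237, 233, 233, 229, 224, 228, 82, 157, 217, 217, 215, 214, 213, 214, 213]
254 [210, 213, 215, 218, 233, 104, 69, 57, 129, 153, 152, 151, 141, 196, 225, 203, 172, 214, 217, 214, 214, 213, 214, 212]
255 [216, 217, 224, 229, 240, 114, 70, 55, 65, 66, 65, 64, 47, 188, 236, 238, 190, 222, 221, 217, 219, 213, 214, 213]
256 [224, 235, 172, 166, 148, 82, 46, 42, 39, 32, 34, 31, 26, 108, 139, 140, 106, 193, 236, 232, 224, 219, 217, 215]
257 [176, 126, 59, 48, 25, 31, 18, 20, 21, 24, 22, 18, 15, 33, 28, 24, 14, 74, 118, 130, 192, 230, 228, 219]
```

The slot and head centre sit about +1.5 mm along the tool's y from the key's centre line, which is about -1.5 mm in world x. I'll correct that and come down gently.

play_rows:
  targets:
    - [[1, -0.0015, 0, 0, 0], [1, -0.0015, 0, -0.008, 0], [1, -0.0015, 0, -0.014, 0], [1, -0.0015, 0, -0.017, 0], [1, -0.0015, 0, -0.019, 0]]

```text
time_s: 6.68
tcp_pos: [0.4835, 0.2273, 0.1351]
ee_rot: [[-0.285, -0.958, -0.001], [-0.958, 0.285, -0.001], [0.001, 0.001, -1.0]]
wrist_force: [-0.3, -0.0, -1.0]
gripper_width: 0.251
```

play_rows:
  targets:
    - [[1, 0, 0, -0.001, 0], [1, 0, 0, -0.002, 0], [1, 0, 0, -0.003, 0], [1, 0, 0, -0.004, 0], [1, 0, 0, -0.004, 0]]

```text
time_s: 7.1
tcp_pos: [0.4839, 0.2276, 0.132]
ee_rot: [[-0.285, -0.959, 0.0], [-0.959, 0.285, 0.0], [-0.0, -0.0, -1.0]]
wrist_force: [0.3, 0.3, -2.1]
gripper_width: 0.251
```

play_rows:
  targets:
    - [[1, 0, 0, -0.001, 0], [1, 0, 0, -0.002, 0], [1, 0, 0, -0.003, 0], [1, 0, 0, -0.003, 0], [1, 0, 0, -0.003, 0]]

```text
time_s: 7.52
tcp_pos: [0.4839, 0.2275, 0.1291]
ee_rot: [[-0.285, -0.959, 0.0], [-0.959, 0.285, -0.0], [0.0, -0.0, -1.0]]
wrist_force: [0.1, 0.7, -1.6]
gripper_width: 0.246
```

The key edge is at 0.073 m with no reaction, so the blade is in the slot. I'll go a little deeper.

play_rows:
  targets:
    - [[1, 0, 0, -0.001, 0], [1, 0, 0, -0.002, 0], [1, 0, 0, -0.002, 0], [1, 0, 0, -0.002, 0], [1, 0, 0, -0.002, 0]]

```text
time_s: 7.93
tcp_pos: [0.4839, 0.2275, 0.1271]
ee_rot: [[-0.285, -0.959, 0.0], [-0.959, 0.285, -0.0], [0.0, -0.0, -1.0]]
wrist_force: [1.1, -0.2, -1.5]
gripper_width: 0.254
```

```bash
python3 - <<'E'
from h import *
s=sense();print(s["tcp_pos"],s["wrist_force"].round(2),s["moment"].round(3),s["joints"].round(1))
E
```

```text
[0.48387267 0.22754642 0.12708233] [ 1.12 -0.21 -1.55] [ 0.06  -0.024 -0.044] [ 42.6  19.8 -21.    0.  -49.2 -59.1]
```

play_rows:
  targets:
    - [[1, 0, 0, 0, -0.08], [1, 0, 0, 0, -0.16], [1, 0, 0, 0, -0.24], [1, 0, 0, 0, -0.32], [1, 0, 0, 0, -0.4]]

```text
time_s: 8.35
tcp_pos: [0.4841, 0.2274, 0.1272]
ee_rot: [[-0.638, -0.77, 0.0], [-0.77, 0.638, -0.0], [-0.0, -0.001, -1.0]]
wrist_force: [0.9, -0.8, -1.5]
gripper_width: 0.251
```

play_rows:
  targets:
    - [[1, 0, 0, 0, -0.08], [1, 0, 0, 0, -0.16], [1, 0, 0, 0, -0.24], [1, 0, 0, 0, -0.32], [1, 0, 0, 0, -0.4]]

```text
time_s: 8.77
tcp_pos: [0.484, 0.2275, 0.1271]
ee_rot: [[-0.888, -0.46, 0.0], [-0.46, 0.888, -0.0], [-0.0, -0.0, -1.0]]
wrist_force: [1.6, -0.2, -1.6]
gripper_width: 0.248
```

```bash
cat > st.py <<'E'
from h import *
s=sense();R=s["ee_rot"];print(s["time_s"],s["tcp_pos"].round(4),s["wrist_force"].round(2),"M",s["moment"].round(3),"j6",s["joints"][5].round(1),"yaw",np.degrees(np.arctan2(R[1,0],R[0,0])).round(1),s["gripper_width"])
E
python3 st.py
```

```text
8.7667 [0.484  0.2275 0.1271] [ 1.64 -0.2  -1.56] M [-0.116 -0.241  0.123] j6 -105.2 yaw -152.6 0.2479158117661014
```

A vertical moment of 0.12 N m matches the tongue's drag, so the tongue is being carried. I'll continue.

play_rows:
  targets:
    - [[1, 0, 0, 0, -0.08], [1, 0, 0, 0, -0.16], [1, 0, 0, 0, -0.24], [1, 0, 0, 0, -0.32], [1, 0, 0, 0, -0.4]]

```text
time_s: 9.18
tcp_pos: [0.484, 0.2276, 0.1272]
ee_rot: [[-0.997, -0.078, 0.0], [-0.078, 0.997, 0.0], [-0.0, 0.0, -1.0]]
wrist_force: [-0.2, 0.4, -0.9]
gripper_width: 0.248
```

play_rows:
  targets:
    - [[1, 0, 0, 0, -0.06], [1, 0, 0, 0, -0.12], [1, 0, 0, 0, -0.18], [1, 0, 0, 0, -0.24], [1, 0, 0, 0, -0.3]]

```text
time_s: 9.6
tcp_pos: [0.484, 0.2277, 0.1272]
ee_rot: [[-0.976, 0.219, 0.0], [0.219, 0.976, 0.0], [-0.0, 0.0, -1.0]]
wrist_force: [1.0, 0.3, -2.2]
gripper_width: 0.25
```

```bash
python3 st.py
```

```text
9.6 [0.484  0.2277 0.1272] [ 1.02  0.35 -2.23] M [ 0.138 -0.162  0.119] j6 -145.2 yaw 167.4 0.2503325509921386
```

play_rows:
  targets:
    - [[1, 0, 0, 0, -0.04], [1, 0, 0, 0, -0.08], [1, 0, 0, 0, -0.12], [1, 0, 0, 0, -0.15], [1, 0, 0, 0, -0.15]]

```text
time_s: 10.02
tcp_pos: [0.484, 0.2278, 0.1272]
ee_rot: [[-0.933, 0.36, 0.0], [0.36, 0.933, 0.001], [-0.0, 0.001, -1.0]]
wrist_force: [1.3, 1.3, -1.3]
gripper_width: 0.246
```

```bash
python3 st.py
```

```text
10.0167 [0.484  0.2278 0.1272] [ 1.29  1.3  -1.32] M [ 0.181 -0.15   0.116] j6 -153.7 yaw 158.9 0.246476929346595
```

play_rows:
  targets:
    - [[1, 0, 0, 0, -0.02], [1, 0, 0, 0, -0.04], [1, 0, 0, 0, -0.05], [1, 0, 0, 0, -0.05]]

```text
time_s: 10.35
tcp_pos: [0.484, 0.2278, 0.1272]
ee_rot: [[-0.914, 0.406, 0.0], [0.406, 0.914, 0.0], [-0.0, 0.001, -1.0]]
wrist_force: [1.6, 1.6, -0.8]
gripper_width: 0.25
```

```bash
python3 st.py
```

```text
10.35 [0.484  0.2278 0.1272] [ 1.6   1.57 -0.81] M [ 0.425 -0.226  0.09 ] j6 -156.6 yaw 156.0 0.24985713984015973
```

play_rows:
  targets:
    - [[1, 0, 0, 0, -0.02], [1, 0, 0, 0, -0.04], [1, 0, 0, 0, -0.04], [1, 0, 0, 0, -0.04]]

```text
time_s: 10.68
tcp_pos: [0.484, 0.2278, 0.1272]
ee_rot: [[-0.897, 0.442, 0.0], [0.442, 0.897, 0.001], [-0.0, 0.001, -1.0]]
wrist_force: [0.4, 2.4, -2.9]
gripper_width: 0.253
```

```bash
python3 st.py
```

```text
10.6833 [0.484  0.2278 0.1272] [ 0.35  2.44 -2.91] M [ 0.578 -0.315  0.09 ] j6 -158.8 yaw 153.7 0.25294041070543083
```

play_rows:
  targets:
    - [[1, 0, 0.0003, 0, -0.02], [1, 0, 0.0005, 0, -0.04], [1, 0, 0.0005, 0, -0.04], [1, 0, 0.0005, 0, -0.04]]

```text
time_s: 11.02
tcp_pos: [0.484, 0.2279, 0.1272]
ee_rot: [[-0.878, 0.478, 0.0], [0.478, 0.878, -0.0], [-0.0, -0.0, -1.0]]
wrist_force: [1.1, 1.0, -1.5]
gripper_width: 0.251
```

```bash
python3 st.py
```

```text
11.0167 [0.484  0.2279 0.1272] [ 1.07  1.02 -1.51] M [ 0.173 -0.484  0.091] j6 -161.2 yaw 151.5 0.25108262502408346
```

Yaw is now -208.5° and there's no stop yet. I'll check where the tongue is by camera while creeping on.

play_rows:
  targets:
    - [[1, 0, 0, 0, -0.02], [1, 0, 0, 0, -0.04], [1, 0, 0, 0, -0.04], [1, 0, 0, 0, -0.04]]

```text
time_s: 11.35
tcp_pos: [0.484, 0.228, 0.1272]
ee_rot: [[-0.859, 0.513, 0.0], [0.513, 0.859, -0.0], [-0.0, -0.0, -1.0]]
wrist_force: [2.0, 0.4, -1.5]
gripper_width: 0.247
```

```bash
python3 st.py; python3 - <<'E'
from h import *
cal=get_calibration("wrist");im=capture("wrist");sc=capture("scene");tp=capture("top")
u,v=proj("wrist",[.50,.228,.07],cal).round().astype(int);print(u,v)
a,b=proj("scene",[.50,.228,.07]).round().astype(int);c,d=proj("top",[.50,.228,.07]).round().astype(int)
A=cv2.resize(im[v-60:v+60,u-50:u+50],(400,480),interpolation=cv2.INTER_CUBIC)
B=cv2.resize(sc[b-30:b+30,a-25:a+25],(400,480),interpolation=cv2.INTER_CUBIC)
cv2.imwrite("pics/w4.png",cv2.convertScaleAbs(np.hstack([A,B]),alpha=1.6))
E
```

```text
11.35 [0.484  0.228  0.1272] [ 1.98  0.42 -1.55] M [ 0.057 -0.616  0.13 ] j6 -163.5 yaw 149.2 0.24723080282836737
332 288
```

View pics/w4.png

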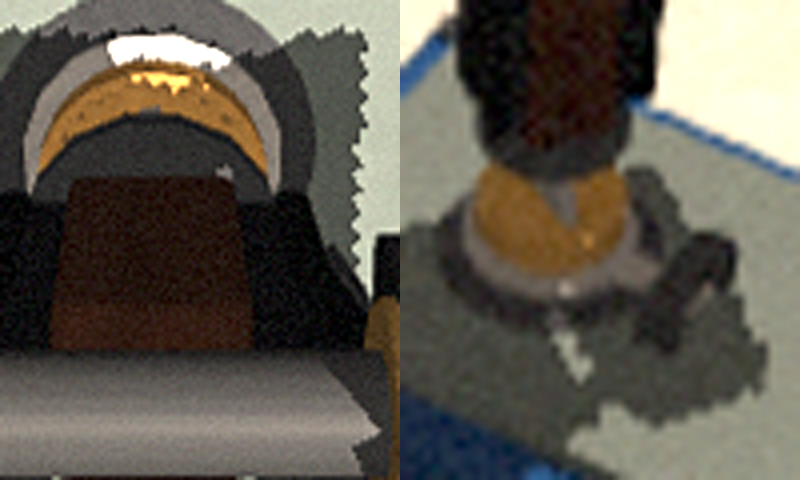

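The scene crop shows the tongue at (635,268) entering under the keeper at (690,290), with the blade in the slot at (565,215). It's nearly home, so I'll feel for the stop in small steps.

play_rows:
  targets:
    - [[1, -0.0002, 0, 0, -0.015], [1, -0.0003, 0, 0, -0.03], [1, -0.0003, 0, 0, -0.03]]

```text
time_s: 11.75
tcp_pos: [0.4838, 0.2281, 0.1272]
ee_rot: [[-0.843, 0.538, 0.001], [0.538, 0.843, 0.0], [-0.001, 0.0, -1.0]]
wrist_force: [2.9, -0.3, -2.1]
gripper_width: 0.251
```

```bash
python3 st.py
```

```text
11.75 [0.4838 0.2281 0.1272] [ 2.85 -0.32 -2.08] M [-0.128 -1.03   0.257] j6 -165.2 yaw 147.4 0.25129430117999396
```

play_rows:
  targets:
    - [[1, 0.0004, 0, 0, 0], [1, 0.0006, 0, 0, 0], [1, 0.0006, 0, 0, 0]]

```text
time_s: 12.0
tcp_pos: [0.484, 0.228, 0.1271]
ee_rot: [[-0.843, 0.538, -0.0], [0.538, 0.843, -0.0], [0.0, -0.0, -1.0]]
wrist_force: [0.8, -0.3, -1.2]
gripper_width: 0.252
```

```bash
python3 st.py
```

```text
12.0 [0.484  0.228  0.1271] [ 0.75 -0.25 -1.17] M [-0.052 -0.536  0.234] j6 -165.1 yaw 147.4 0.2516187210220188
```

The moment about z is steady at 0.23 N m with low side force, against a drag of at most 0.12. The yaw also matches what I expected, so this is the stop. I'll relax the twist and lift out.

play_rows:
  targets:
    - [[1, 0, 0, 0, 0.04], [1, 0, 0, 0, 0.08], [1, 0, 0, 0, 0.1], [1, 0, 0, 0, 0.1]]

```text
time_s: 12.33
tcp_pos: [0.4836, 0.2279, 0.127]
ee_rot: [[-0.892, 0.452, -0.001], [0.452, 0.892, -0.0], [0.001, -0.001, -1.0]]
wrist_force: [-0.1, 0.3, -1.3]
gripper_width: 0.246
```

```bash
python3 st.py
```

```text
12.3333 [0.4836 0.2279 0.127 ] [-0.11  0.25 -1.33] M [ 0.062 -0.116  0.021] j6 -159.4 yaw 153.1 0.24631548055105623
```

play_rows:
  targets:
    - [[1, 0, 0, 0.003, 0], [1, 0, 0, 0.008, 0], [1, 0, 0, 0.015, 0], [1, 0, 0, 0.035, 0], [1, 0, 0, 0.07, 0]]

```text
time_s: 12.75
tcp_pos: [0.4818, 0.2264, 0.1949]
ee_rot: [[-0.892, 0.452, -0.008], [0.452, 0.892, -0.005], [0.004, -0.008, -1.0]]
wrist_force: [0.6, 1.2, -1.0]
gripper_width: 0.25
```

play_rows:
  targets:
    - [[1, 0.02, -0.01, 0.005, 0], [1, 0.045, -0.02, 0.005, 0], [1, 0.06, -0.03, 0.005, 0], [1, 0.06, -0.03, 0.005, 0], [1, 0.06, -0.03, 0.005, 0]]

```text
time_s: 13.17
tcp_pos: [0.5442, 0.1973, 0.2022]
ee_rot: [[-0.891, 0.453, -0.001], [0.453, 0.891, -0.0], [0.001, -0.001, -1.0]]
wrist_force: [0.1, -0.5, -0.9]
gripper_width: 0.25
```

```bash
python3 st.py; python3 - <<'E'
from h import *
cal=get_calibration("wrist");im=capture("wrist");sc=capture("scene")
u,v=proj("wrist",[.50,.228,.07],cal).round().astype(int);u0,v0=u-60,v-60;print(u0,v0)
import pickle;pickle.dump((cal,u0,v0),open("w5.pkl","wb"))
A=cv2.resize(im[v0:v0+120,u0:u0+120],(480,480),interpolation=cv2.INTER_CUBIC)
a,b=proj("scene",sense()["tcp_pos"]-[0,0,.04]).round().astype(int)
B=cv2.resize(sc[b-24:b+24,a-16:a+16],(320,480),interpolation=cv2.INTER_CUBIC)
cv2.imwrite("pics/w5.png",cv2.convertScaleAbs(np.hstack([A,B]),alpha=1.3))
E
```

```text
13.1667 [0.5442 0.1973 0.2022] [ 0.08 -0.5  -0.87] M [-0.051  0.022  0.01 ] j6 -152.9 yaw 153.1 0.24977476217701228
269 113
```

View pics/w5.png

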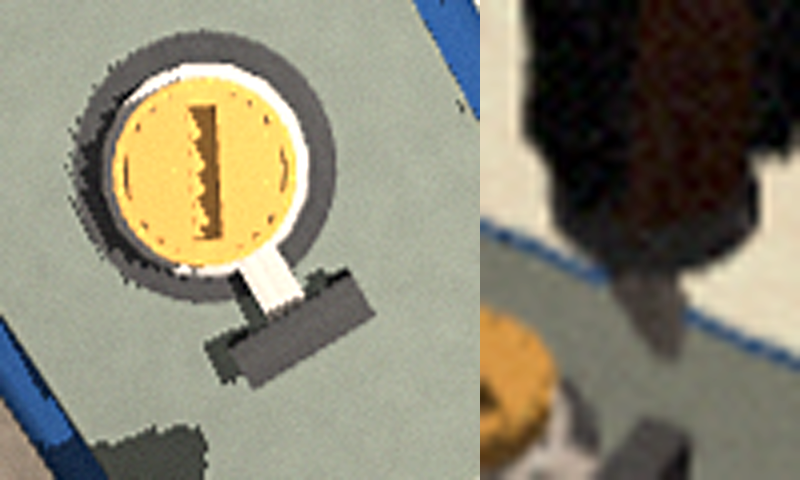

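The tongue is under the keeper. Its midline, (257,259) to (284,305), is within about 2° of square to the keeper, and the slot stands about 29° (0.5 rad) clockwise of the tongue, as it should at the stop. The key is still held straight. I'm carrying it back to the stand at the original grasp yaw.

play_rows:
  targets:
    - [[1, 0, -0.03, 0, 0.1], [1, 0, -0.065, 0, 0.2], [1, 0, -0.1, 0, 0.3], [1, 0, -0.135, 0, 0.4], [1, 0, -0.17, 0, 0.5]]

```text
time_s: 13.68
tcp_pos: [0.5431, 0.0273, 0.2025]
ee_rot: [[-0.999, -0.039, -0.0], [-0.039, 0.999, 0.0], [0.0, 0.0, -1.0]]
wrist_force: [1.1, 0.5, -1.3]
gripper_width: 0.253
```

play_rows:
  targets:
    - [[1, 0, -0.035, 0, 0.1], [1, 0, -0.07, 0, 0.21], [1, 0, -0.105, 0, 0.21], [1, 0, -0.14, 0, 0.21], [1, 0, -0.175, 0, 0.21]]

```text
time_s: 14.1
tcp_pos: [0.5434, -0.1477, 0.2026]
ee_rot: [[-0.971, -0.241, 0.0], [-0.241, 0.971, 0.0], [-0.0, 0.0, -1.0]]
wrist_force: [1.0, 0.4, -0.7]
gripper_width: 0.25
```

play_rows:
  targets:
    - [[1, 0.008, -0.03, -0.01, 0], [1, 0.008, -0.06, -0.03, 0], [1, 0.008, -0.08, -0.05, 0], [1, 0.008, -0.083, -0.065, 0], [1, 0.008, -0.083, -0.065, 0]]

```text
time_s: 14.52
tcp_pos: [0.5493, -0.23, 0.1334]
ee_rot: [[-0.971, -0.237, -0.008], [-0.237, 0.971, 0.002], [0.007, 0.004, -1.0]]
wrist_force: [-0.2, 1.1, -0.8]
gripper_width: 0.249
```

play_rows:
  targets:
    - [[1, 0, 0, 0, 0], [1, 0, 0, 0, 0], [1, 0, 0, 0, 0]]

```text
time_s: 14.77
tcp_pos: [0.5532, -0.2291, 0.1389]
ee_rot: [[-0.97, -0.241, 0.003], [-0.241, 0.97, -0.001], [-0.003, -0.001, -1.0]]
wrist_force: [0.5, 0.4, -0.8]
gripper_width: 0.245
```

```bash
python3 st.py; python3 - <<'E'
from h import *
cal=get_calibration("wrist");im=capture("wrist");sc=capture("scene")
u,v=proj("wrist",[.5538,-.2305,.04],cal).round().astype(int);u0,v0=u-75,v-75;print(u,v,u0,v0)
cv2.imwrite("pics/w6raw.png",im)
import pickle;pickle.dump((sense(),cal,u0,v0),open("w6.pkl","wb"))
A=cv2.resize(im[v0:v0+120,u0:u0+150],(600,480),interpolation=cv2.INTER_CUBIC)
a,b=proj("scene",[.5538,-.2305,.06]).round().astype(int);print(a-10,b-24)
B=cv2.resize(sc[b-30:b+30,a-13:a+12],(200,480),interpolation=cv2.INTER_CUBIC)
cv2.imwrite("pics/w6.png",cv2.convertScaleAbs(np.hstack([A,B]),alpha=1.3))
E
```

```text
14.7667 [ 0.5532 -0.2291  0.1389] [ 0.49  0.37 -0.79] M [-0.012  0.002 -0.028] j6 -69.0 yaw -166.0 0.24537082061193813
318 248 243 173
192 298
```

View pics/w6.png

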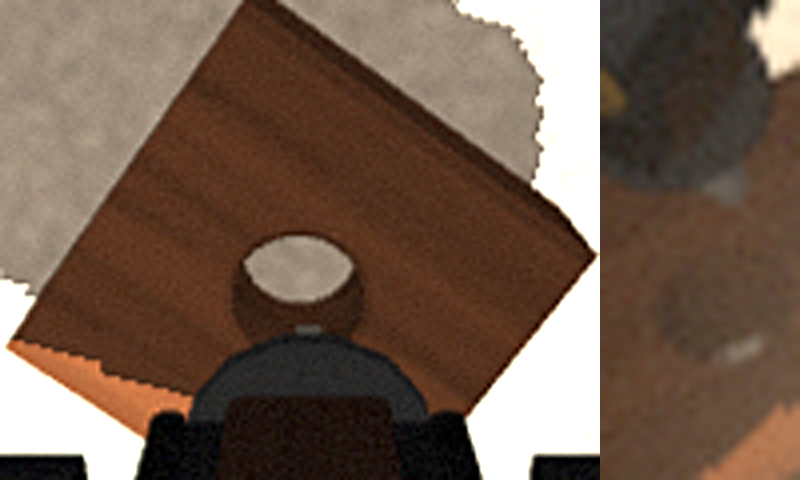

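The hole's rim spans crop x=232-363, with its top at row 233 and centre near (298,298). The collar and handle centre line is at x≈308.

```bash
python3 - <<'E'
from h import *
import pickle
s,cal,u0,v0=pickle.load(open("w6.pkl","rb"));R=s["ee_rot"];t=s["tcp_pos"]
for n,a,b,z in [("hole",297.5,298,.04),("holetop",297.5,233,.04),("collarL",188,410,t[2]-.056+.031),("collarR",428,410,t[2]-.056+.031),("collartop",308,333,t[2]-.056+.031)]:
    p=ray("wrist",u0+a/4,v0+b/4,z,cal);print(n,p.round(4),(R.T@(p-t)*1000).round(1))
E
```

```text
hole [ 0.5531 -0.2309  0.04  ] [ 0.4 -1.6 98.6]
holetop [ 0.5409 -0.2339  0.04  ] [13.1 -1.6 98.6]
collarL [ 0.5499 -0.2464  0.1136] [  7.1 -15.9  25. ]
collarR [ 0.5421 -0.215   0.1136] [ 7.1 16.4 25. ]
collartop [ 0.5354 -0.2333  0.1136] [18.1  0.3 25. ]
```

The key should shift about -2 mm in y. Then I lower it until the collar is just on the block, and release.

play_rows:
  targets:
    - [[1, 0, -0.002, -0.01, 0], [1, 0, -0.002, -0.025, 0], [1, 0, -0.002, -0.04, 0], [1, 0, -0.002, -0.055, 0], [1, 0, -0.002, -0.06, 0]]

```text
time_s: 15.28
tcp_pos: [0.5511, -0.2315, 0.0747]
ee_rot: [[-0.971, -0.239, -0.003], [-0.239, 0.971, 0.001], [0.003, 0.002, -1.0]]
wrist_force: [-0.0, 0.7, -0.8]
gripper_width: 0.251
```

play_rows:
  targets:
    - [[1, 0, 0, -0.003, 0], [1, 0, 0, -0.006, 0], [1, 0, 0, -0.007, 0], [1, 0, 0, -0.007, 0], [1, 0, 0, -0.007, 0]]

```text
time_s: 15.7
tcp_pos: [0.5525, -0.2321, 0.0708]
ee_rot: [[-0.971, -0.24, 0.001], [-0.24, 0.971, -0.0], [-0.001, -0.001, -1.0]]
wrist_force: [-0.9, 0.4, -0.7]
gripper_width: 0.25
```

```bash
python3 st.py
```

```text
15.7 [ 0.5525 -0.2321  0.0708] [-0.88  0.4  -0.73] M [-0.039 -0.06  -0.029] j6 -68.8 yaw -166.1 0.25043172011576603
```

play_rows:
  targets:
    - [[1, 0, 0.0005, -0.0007, 0], [1, 0, 0.0005, -0.0007, 0], [0.5, 0, 0.0005, -0.0007, 0], [0, 0, 0.0005, -0.0007, 0], [0, 0, 0.0005, -0.0007, 0]]

```text
time_s: 16.12
tcp_pos: [0.5523, -0.2315, 0.0696]
ee_rot: [[-0.971, -0.239, 0.0], [-0.239, 0.971, -0.0], [-0.0, -0.0, -1.0]]
wrist_force: [0.2, 0.5, 0.4]
gripper_width: 0.394
```

play_rows:
  targets:
    - [[0, 0, 0, 0, 0], [0, 0, 0, 0, 0], [0, 0, 0, 0, 0], [0, 0, 0, 0, 0], [0, 0, 0, 0, 0]]

```text
time_s: 16.53
tcp_pos: [0.5521, -0.2315, 0.0694]
ee_rot: [[-0.971, -0.239, -0.0], [-0.239, 0.971, 0.0], [0.0, 0.0, -1.0]]
wrist_force: [0.2, -0.1, 0.0]
gripper_width: 0.769
```

play_rows:
  targets:
    - [[0, 0, 0, 0, 0], [0, 0, 0, 0.02, 0], [0, 0, 0, 0.05, 0], [0, 0, 0, 0.09, 0], [0, 0, 0, 0.13, 0]]

```text
time_s: 16.95
tcp_pos: [0.5514, -0.2313, 0.2001]
ee_rot: [[-0.971, -0.239, -0.003], [-0.239, 0.971, 0.0], [0.002, 0.001, -1.0]]
wrist_force: [0.5, -0.2, 0.4]
gripper_width: 0.997
```

play_rows:
  targets:
    - [[0, -0.025, -0.03, 0, 0], [0, -0.025, -0.03, 0, 0], [0, -0.025, -0.03, 0, 0], [0, -0.025, -0.03, 0, 0]]

```text
time_s: 17.28
tcp_pos: [0.5268, -0.2614, 0.1991]
ee_rot: [[-0.971, -0.239, -0.0], [-0.239, 0.971, 0.0], [0.0, 0.0, -1.0]]
wrist_force: [0.4, 0.2, -0.4]
gripper_width: 0.999
```

```bash
python3 st.py; python3 - <<'E'
from h import *
cal=get_calibration("wrist");im=capture("wrist");tp=capture("top");t0=cv2.imread("pics/top0.png")
u,v=proj("wrist",[.5538,-.2305,.06],cal).round().astype(int);u0,v0=u-60,v-60;print(u0,v0)
A=cv2.resize(im[v0:v0+120,u0:u0+120],(400,400),interpolation=cv2.INTER_CUBIC)
import pickle;pickle.dump((cal,u0,v0),open("w7.pkl","wb"))
B=cv2.resize(tp[50:370,160:500],(400,376))
B=cv2.copyMakeBorder(B,0,24,0,0,0)
cv2.imwrite("pics/w7.png",cv2.convertScaleAbs(np.hstack([A,B]),alpha=1.4))
for n,(r0,r1,c0,c1) in dict(nut=(320,352,322,355),foot=(132,168,272,306),clamp=(72,185,350,422)).items():
    print(n,cv2.absdiff(tp,t0)[r0:r1,c0:c1].mean().round(2))
E
```

```text
17.2833 [ 0.5268 -0.2614  0.1991] [ 0.44  0.23 -0.39] M [ 0.014 -0.061  0.005] j6 -65.5 yaw -166.2 0.9987772122726355
286 211
nut 10.97
foot 10.29
clamp 16.8
```

View pics/w7.png

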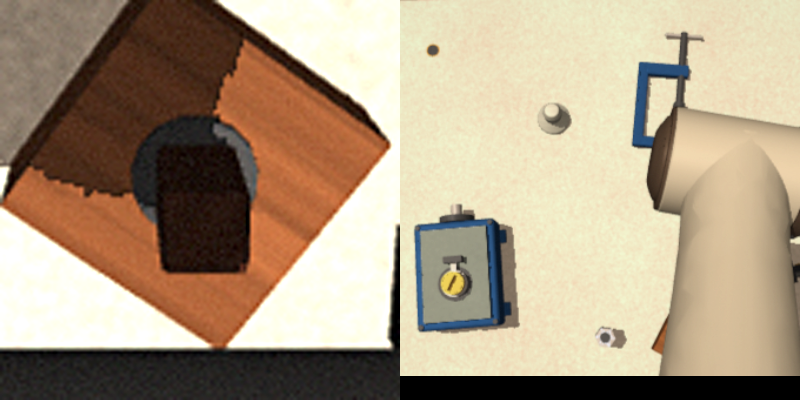

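The key hangs upright with its collar at (195,172) and handle at (204,235), much as at the start. The tongue is home under the keeper, and the nut, the foot and the visible part of the clamp look unmoved. One number check, then I hand in.

```bash
python3 - <<'E'
from h import *
import pickle
cal,u0,v0=pickle.load(open("w7.pkl","rb"))
w=lambda a,b,z:ray("wrist",u0+a*.3,v0+b*.3,z,cal)[:2]
h=(w(389,147,.04)+w(5,203,.04))/2; c=w(195,178,.045);print("hole",h.round(4),"collar",c.round(4),"mm off",1000*np.linalg.norm(h-c),"handle bottom edge mid",w(203,272,.085).round(4))
print(finish_job())
E
```

```text
hole [ 0.5536 -0.2301] collar [ 0.5528 -0.2309] mm off 1.1038313113374252 handle bottom edge mid [ 0.5632 -0.229 ]
the job is handed in; nothing more can be done
None
```

The job is handed in at about 17 s of the 72 s allowed; the hand-in reported no verdict. I took the key from the far stand, seated the blade in the slot and turned the tongue clockwise to the stop. Then I hung the key back in its stand, released.

**Seating:** The key edge went to about 7 mm below the slot's mouth with no upward reaction felt.

**Stop:** The turning moment rose from about 0.12 to 0.23–0.26 N m, below the 0.3 limit, with under 3 N of side force. A close view then showed the tongue under the keeper, square to it within about 2°, and the slot about 0.5 rad clockwise of it.

**Key in stand:** The collar is about 1 mm from the hole's axis, and the key looked the same as when it first hung there. I checked that it is upright only by eye.

**Bystanders:** The nut, the foot and the visible part of the clamp looked unmoved. The arm hid part of the clamp in the last top view. My picture-difference check on the three was not conclusive, because the mean differences were 10–17 grey levels.

**Side correction:** One small side correction during the final turn went the wrong way, raising the side force to 2.9 N. I reversed it at once.

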